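# Pin and hold the hinged forming die shut

### The arm

A 6-joint arm with a two-finger parallel gripper is mounted at the origin on the work surface. World frame = base frame: x ahead of the robot, y to its left, z up, the work surface at z = 0. Lengths are in m, angles in rad, forces in N, time in s.
With the tool pointing down it reaches from about 0.325 to 0.925 m from the base axis. Payload 3.1 kg.
Tool frame: the origin (TCP) lies midway between the tips of the shut fingers; the grasp point (between the pads) lies 19 mm behind it (r.hold_point_z is the distance from the TCP to the grasp point, in m); z points along the fingers, y is the line along which they close (so a half turn about z gives the same grasp; the last joint's range is limited). The gripper opens to 85 mm and grips with 20 to 120 N. Pads are 22 mm wide; open, the fingers measure 114 mm over their backs; the gripper's body (76 mm by 85 mm) begins 54 mm behind the grasp point. The pads swing forward as they close: fully open they stand 13 mm farther back than shut.
Start: joints at [1.108, 0.217, 1.613, -0, 1.311, -0.112], TCP at [0.215, 0.587, 0.231] pointing down, gripper open.
Joint ranges: [-2.75, 2.75], [-0.78, 2.1], [0.31, 2.55], [-1.13, 4.27], [0.13, 2.63], [-2.58, 2.58]. Speed limits (rad/s): [2.79, 2.79, 3.14, 3.14, 3.14, 3.14].

### API

Orientations are given as a unit quaternion [x, y, z, w].
In Python, from rig import r, cams gives the robot as it stands.
- The arm moves only by the shell command python3 -m pendant 'ROWS' [FORCE]. ROWS is JSON, a list of rows, each a list of 3 entries, a list of its own where there are three numbers: the shift along the tool's x, y, z in mm, then the turn, a rotation vector about the tool's x, y, z in rad, then the opening, from 0 (shut) to 1 (fully open). A call has 1 to 10 rows; each row is the pose to reach, as a shift and turn from the pose commanded when the call began, along the tool's axes at that moment; what a row does not reach only later rows make up. A row lasts 1/8 s, in which the tool goes at most 62.5 mm and 10.7 degrees, less where a joint would pass 70% of its speed; a pose out of reach is approached as far as the arm can. A call with a gripper value outside its range is refused whole. The fingers move at their own pace and stop on an object; FORCE is the grip in N (left out, the last holds). Time passes only in rows, so rows that repeat a pose let the fingers close. It gives the time, the measured TCP pose, the force, the opening and the grip force at its end, in the units of the state.
- r.state(): the state, without advancing time (a new reading comes with each control period).
- cams.snapshot(name): name is "scene" or "top" or "wrist"; returns a dict with "img" (480x640x3 uint8, red, green, blue), "vfov" (degrees; the focal length in pixels is half the picture's height over the tangent of half this angle, whatever the lens; pixels are square), "cx", "cy" (the principal point, pixels), "extrinsics" (4x4, takes a point from world to camera coordinates); the wrist camera has in their place "tool_from_camera" (4x4, takes a point from camera to tool coordinates, whose origin is the TCP and whose axes are the flange's). Camera axes: x right, y down, z forward; pixel columns grow to the right and rows downward; lengths in m; the calibration is good to about 2 mm. A picture is of the moment at which its call begins: read the wrist's pose just before it. There is no depth.
- r.sign_off(): hands the job in; it is judged then, once.
The state is a dict: "clock": time; "joints": joint angles; "joint_velocities": joint speeds; "effort": joint torques, N m; "eef_pos": TCP position; "ee_rot": TCP orientation; "force": force on the tool from outside, world axes, zero at the start; "wrist_torque": the same for the moment, N m; "width": finger opening in m; "finger_force": force on a finger pad.
Only numpy, scipy, OpenCV 4.12 (cv2) and the standard library are available. Lean on these libraries where they do the work, as an engineer would, in place of code of your own. Each camera call takes 0.05 s, during which the arm holds its last target. There are 200 camera calls.

### The job

Fold the cover of the hinged forming die down over the silver blank, then take the flat-headed locating pin from the punch stand and push it down through the cover's hole into the base until its flange presses the cover fully shut against the springs. Finish while still holding the pin pressed down, so that the die stays shut, and leave the ball-headed punches, the mallet and the bowl undisturbed.

Things in the scene. Friction and masses are not known exactly. Their poses are not given: they have to be found in the camera images.
- die: Dark steel base of the forming die, fixed to the bench: block 150 mm (its x) by 140 mm (its y) by 36 mm high, a thin bright silver blank on its top; low feet reach to 97 mm from its centre in x. Origin: centre of its underside, on the bench; z up. The cover's hinge line runs along its x at y = +55, z = 36 mm. Yaw within 0.4 rad of zero: the hinge is on the robot's left.
- cover (a joint): Angle of the die's cover, rad: 0 shut, 1.57 upright, 1.9 its back stop. Stands by itself above 1.3. Pushed at its back to below 0.95 it falls by its weight, slowed by a damped hinge (about 1 s), onto two sprung brass plungers in the base that stop it ajar at 0.04. From there about 8 N down at the hole shuts it; let go, it springs back to 0.04.
- cover_edge (a point): Middle of the cover's free edge, on its outer face. The cover is an aluminium plate, 140 mm along the hinge, 125 mm from hinge line to free edge, 12 mm thick, 0.4 kg. At angle a its inner face's free edge is at y = 55 - 125 cos a, z = 36 + 125 sin a mm in the die's frame; the outer face (top when shut, robot's left when upright) is 12 mm outward of it.
- cover_hole (a point): Mouth of the cover's through hole on its outer face: 15 mm diameter with a small chamfer, 100 mm from the hinge line, on the cover's middle line. With the cover shut it is in line with the base's hole and 48 mm above the bench.
- die_hole (a point): Mouth of the base's vertical hole in the top of the base, 36 mm above the bench, at x = 0, y = -45 mm in the die's frame; 15 mm diameter, right through the base. Its z is up.
- stand: Dark wooden punch stand, fixed: block 180 mm (its x) by 50 mm (its y) by 45 mm high, with three vertical 14 mm holes along its x axis at -60, 0 and +60 mm. Origin: centre of its underside. The locating pin and two punches stand in the holes, in any order.
- pin: Steel locating pin, 0.12 kg, upright in a hole of the stand, flange on the stand's top: shank 12 mm in diameter, 40 mm long, tapered tip; flange 32 mm in diameter, 40 to 46 mm above the tip; plain flat-topped round head 24 mm in diameter, 46 to 86 mm above the tip. Origin: centre of the tip (lower end, 5 mm above the bench at the start); z up its axis. Fully home its tip is 8 mm above the bench.
- punch_a: Steel doming punch standing in the stand, 85 mm long, 12 mm shank, 20 mm collar and a ball head of 26 mm diameter. Origin at its lower tip. Leave it alone.
- punch_b: Second doming punch, the same as punch_a. Leave it alone.
- mallet: Mallet with a wooden handle and black head, 240 mm long, lying on the bench beyond the die. Its origin is the middle of its underside, its x along the handle. Leave it alone.
- bowl: Small silver-coloured bowl, 90 mm wide, 45 mm high, on the bench beyond the stand. Origin: centre of its underside. Leave it alone.
Not all that is in view belongs to the job. What is meant by the die is not green or white, and is the smaller of those in its own colour.

How it is judged:
By the outcome, as a careful person would: the job done as asked, in the order asked, and still so for the second after the job is handed in, while the arm keeps its last pose, push and grip.
It also fails if it takes over 51 s, if anything falls off the work surface, if the arm or the gripper's body presses on something with over 40 N, if the wrist force passes 120 N, or if a joint passes its speed limit or range.

## Working session

There is one attempt and no reset: what is moved stays moved. The work goes in short steps, Python scripts to look and compute and a shell command to move; the robot and the scene stay as the last step left them, time stands still between calls to the robot, and variables do not carry over. Pictures are saved under pics/ and viewed, at most 10 in all, crops included, and the job is handed in when it is done.

```bash
ls; mkdir -p pics; cat > h.py <<'E'
import numpy as np, cv2
from scipy.spatial.transform import Rotation as R
from rig import r, cams
def snap(name,save=None):
    st=r.state(); s=cams.snapshot(name); s['st']=st
    if save: cv2.imwrite('pics/'+save, s['img'][:,:,::-1])
    return s
def cam(s):
    "returns world pose of camera R,t and f"
    f=240/np.tan(np.radians(s['vfov'])/2)
    if 'extrinsics' in s: T=np.linalg.inv(np.array(s['extrinsics']))
    else:
        W=np.eye(4); W[:3,:3]=R.from_quat(s['st']['ee_rot']).as_matrix(); W[:3,3]=s['st']['eef_pos']
        T=W@np.array(s['tool_from_camera'])
    return T,f
def ray(s,u,v):
    T,f=cam(s); d=T[:3,:3]@np.array([(u-s['cx'])/f,(v-s['cy'])/f,1]); return T[:3,3],d
def plane(s,u,v,z):
    o,d=ray(s,u,v); return o+d*(z-o[2])/d[2]
def proj(s,p):
    T,f=cam(s); c=np.linalg.inv(T)@np.append(p,1); return np.array([s['cx']+f*c[0]/c[2], s['cy']+f*c[1]/c[2]])
def tri(a,b):
    (o1,d1),(o2,d2)=a,b; A=np.stack([d1,-d2],1); k=np.linalg.lstsq(A,o2-o1,rcond=None)[0]
    p,q=o1+k[0]*d1,o2+k[1]*d2; return (p+q)/2,np.linalg.norm(p-q)
def totool(p,st=None):
    st=st or r.state(); return 1e3*R.from_quat(st['ee_rot']).inv().apply(np.array(p)-st['eef_pos'])
E
python3 - <<'E'
from h import *
for n in ('scene','top'):
    s=snap(n,n+'0.png'); T,f=cam(s); print(n,f,s['cx'],s['cy'],T.round(3).tolist())
print(r.state()); print(r.hold_point_z)
a=cv2.imread('pics/scene0.png')
E
```

```text
pics
scene 484.6467328846612 312.9571426126795 236.5923599814972 [[0.866, 0.399, -0.303, 0.791], [0.501, -0.701, 0.508, -0.471], [-0.01, -0.591, -0.807, 0.849], [0.0, 0.0, 0.0, 1.0]]
top 442.86458702487397 318.7968778276265 239.1924498179103 [[-0.001, -0.99, 0.143, 0.365], [-1.0, -0.003, -0.028, 0.038], [0.028, -0.143, -0.989, 0.923], [0.0, 0.0, 0.0, 1.0]]
{'clock': 0.1, 'joints': array([ 1.10778616e+00,  2.17681309e-01,  1.61477259e+00,  3.03087309e-05,
        1.31128679e+00, -1.12198495e-01]), 'joint_velocities': array([ 0.00131247, -0.0028175 , -0.00312944, -0.00013251, -0.0008791 ,
       -0.00059561]), 'effort': array([ 7.62887294e-05, -3.98077905e+01, -3.04969561e+01, -2.27836922e-04,
        4.32594825e-03, -6.24975868e-06]), 'eef_pos': array([0.21443148, 0.58629184, 0.2300978 ]), 'ee_rot': array([ 1.74511505e-01,  9.84654549e-01, -1.02575361e-03, -3.18693649e-04]), 'force': array([ 0.39988182, -0.05243615, -0.87272837]), 'wrist_torque': array([-0.01857393, -0.01104444, -0.00463284]), 'finger_force': 0.0, 'width': 0.0853442368968211}
0.0187
```

View pics/scene0.png

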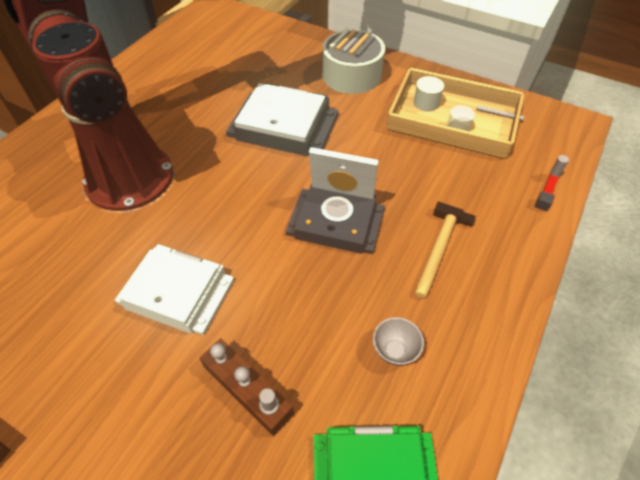

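View pics/top0.png

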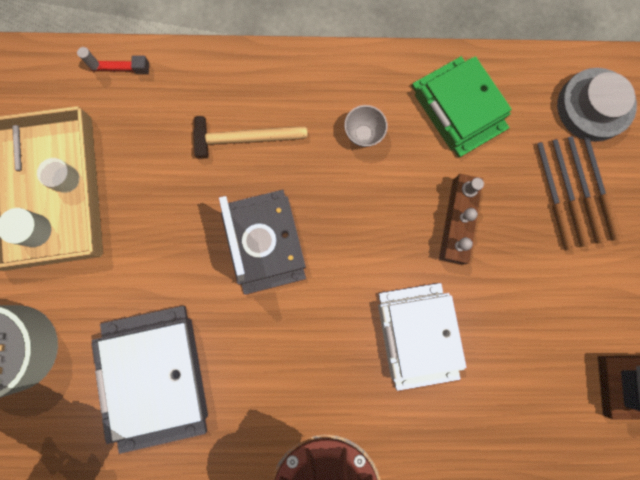

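```bash
python3 - <<'E'
from h import *
t=cv2.imread('pics/top0.png'); s=cv2.imread('pics/scene0.png')
c=lambda im,x,y:cv2.resize(im[y:y+120,x:x+130],None,fx=3,fy=3,interpolation=cv2.INTER_CUBIC)
a=np.hstack([c(t,200,180),c(t,400,160)]); cv2.imwrite('pics/crop1.png',a)
E
```

```text
(no output)
```

View pics/crop1.png

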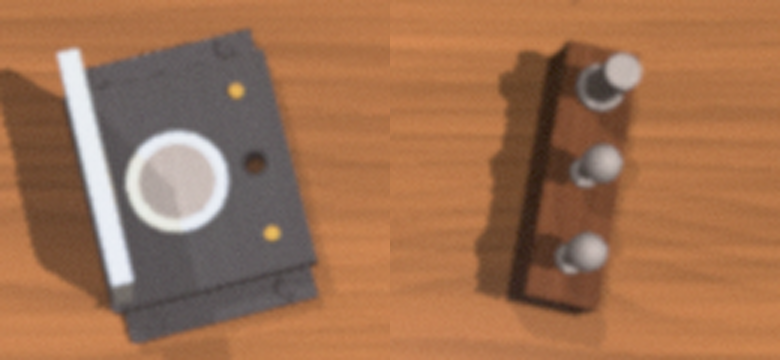

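```bash
python3 - <<'E'
from h import *
s=snap('top'); q=snap('scene')
hole=plane(s,285,233.7,.036); a=plane(s,278.7,210.3,.038); b=plane(s,290.7,257.7,.038)
bl=plane(s,200+177/3,180+181/3,.037)
print('hole',hole,'plungers',a,b,'blank',bl)
ex=a-b; ex/=np.linalg.norm(ex); print('yaw plungers',np.arctan2(ex[1],ex[0]), 'yaw blank',np.arctan2(-(bl-hole)[0],(bl-hole)[1]), np.linalg.norm(bl-hole))
hs=plane(q,331,228,.036); print('hole by scene',hs)
pin=plane(s,477.3,184,.091); print('pin',pin, 'scene proj',proj(q,pin), 'scene est',plane(q,266.5,394,.091))
for u,v in ((576-390,42),(636-390,55),(593-390,310)): print(plane(s,400+u/3,160+v/3,.045))
for n,v in (('punch mid',(603-390,164)),('low',(587-390,252))): print(n,plane(s,400+v[0]/3,160+v[1]/3,.077))
# cover top edge centre
print('cover',plane(s,200+97/3,180+167/3,.17))
st=r.state(); print(R.from_quat(st['ee_rot']).as_matrix().round(3).tolist())
sw=snap('wrist'); print(np.array(sw['tool_from_camera']).round(3).tolist(), sw['vfov'])
E
```

```text
hole [0.50387523 0.08130101 0.036     ] plungers [0.55167346 0.09447055 0.038     ] [0.45492993 0.06931703 0.038     ] blank [0.4900198  0.13336608 0.037     ]
yaw plungers 0.2543700501312989 yaw blank 0.26008974353505687 0.05388640945116591
hole by scene [0.50788742 0.07915024 0.036     ]
pin [ 0.5948106  -0.29536975  0.091     ] scene proj [265.25235404 393.92495176] scene est [ 0.59657315 -0.2944938   0.091     ]
[ 0.62858865 -0.28296509  0.045     ]
[ 0.61965384 -0.3242502   0.045     ]
[ 0.44355306 -0.2856352   0.045     ]
punch mid [ 0.53657068 -0.28519927  0.077     ]
low [ 0.47838126 -0.27177624  0.077     ]
cover [0.47912295 0.16463505 0.17      ]
[[-0.939, 0.344, -0.001], [0.344, 0.939, -0.001], [0.0, -0.002, -1.0]]
[[-0.0, -0.956, -0.294, 0.074], [1.0, 0.0, -0.001, -0.0], [0.001, -0.294, 0.956, -0.143], [0.0, 0.0, 0.0, 1.0]] 59.82701772668169
```

```bash
python3 -m pendant '[[[-358,-247,0],[0,0,-0.607],0],[[-358,-247,0],[0,0,-0.607],0],[[-358,-247,0],[0,0,-0.607],0],[[-358,-247,0],[0,0,-0.607],0],[[-358,-247,0],[0,0,-0.607],0],[[-358,-247,0],[0,0,-0.607],0],[[-358,-247,0],[0,0,-0.607],0],[[-358,-247,0],[0,0,-0.607],0],[[-358,-247,0],[0,0,-0.607],0],[[-358,-247,0],[0,0,-0.607],0]]'
python3 - <<'E'
from h import *
ey=np.array([-.254,.967,0]); c=np.array([.4936,.1245,0])
for d,z in ((.11,.125),(-.03,.125)): print(totool(c+ey*d+[0,0,z]))
snap('scene','s1.png')
E
```

```text
clock: 1.5
eef_pos: [0.4652, 0.2331, 0.2311]
ee_rot: [-0.129, 0.992, 0.0, -0.0]
force: [-0.6, 0.2, -0.5]
width: 0.0002
finger_force: 0.0
[ 7.25364272e-02 -2.33613225e+00  1.06143250e+02]
[   0.22078508 -142.30838007  106.06668068]
```

View pics/s1.png

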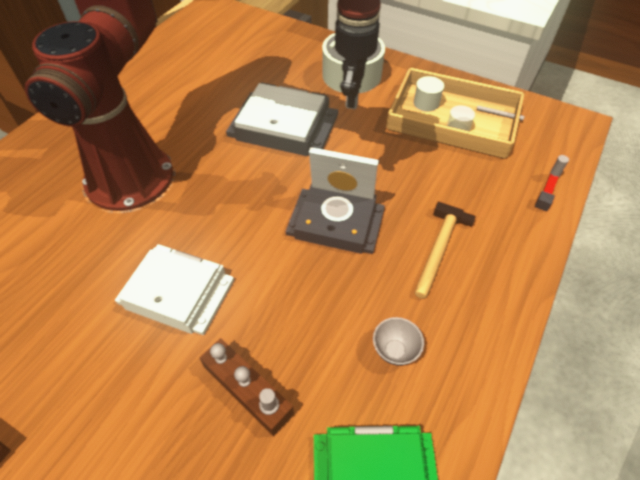

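```bash
python3 -m pendant '[[[0,-2,50],[0,0,0],0],[[0,-2,106],[0,0,0],0],[[0,-2,106],[0,0,0],0],[[0,-20,106],[0,0,0],0],[[0,-32,106],[0,0,0],0],[[0,-44,106],[0,0,0],0],[[0,-56,106],[0,0,0],0],[[0,-68,106],[0,0,0],0]]'
python3 -m pendant '[[[0,-12,0],[0,0,0],0],[[0,-24,0],[0,0,0],0],[[0,-36,0],[0,0,0],0],[[0,-48,0],[0,0,0],0],[[0,-60,0],[0,0,0],0],[[0,-72,0],[0,0,0],0],[[0,-72,0],[0,0,0],0]]'
python3 - <<'E'
from h import *
snap('scene','s2.png')
E
```

```text
clock: 2.55
eef_pos: [0.484, 0.1656, 0.1258]
ee_rot: [-0.127, 0.992, 0.0, 0.001]
force: [-0.4, 1.4, -0.4]
width: -0.0001
finger_force: 0.7
clock: 3.42
eef_pos: [0.5019, 0.0956, 0.1254]
ee_rot: [-0.127, 0.992, -0.0, 0.0]
force: [0.4, -0.4, 0.0]
width: 0.0002
finger_force: 0.0
```

View pics/s2.png

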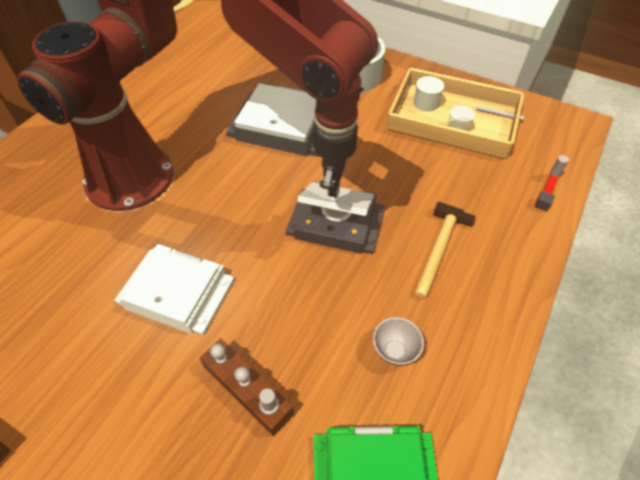

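```bash
python3 - <<'E'
from h import *
print(totool([.5955,-.295,.165]))
m=R.from_quat(r.state()['ee_rot']).as_matrix(); a=np.arctan2(m[1,1],m[0,1]); print(a-np.arctan2(.98,.198))
E
```

```text
[   7.94076777 -402.11451642  -39.74172535]
0.4545071696929661
```

```bash
python3 -m pendant '[[[0,-20,-40],[0,0,0],0],[[8,-402,-40],[0,0,0.455],0.6],[[8,-402,-40],[0,0,0.455],0.6],[[8,-402,-40],[0,0,0.455],0.6],[[8,-402,-40],[0,0,0.455],0.6],[[8,-402,-40],[0,0,0.455],0.6],[[8,-402,-40],[0,0,0.455],0.6],[[8,-402,-40],[0,0,0.455],0.6],[[8,-402,-40],[0,0,0.455],0.6],[[8,-402,-40],[0,0,0.455],0.6]]'
python3 - <<'E'
from h import *
w=snap('wrist'); t=snap('top'); im=w['img'][:,:,::-1]
crop=t['img'][180:300,200:330,::-1]
cr=cv2.resize(crop,None,fx=2.5,fy=2.5,interpolation=cv2.INTER_CUBIC)
o=np.zeros((480,800,3),np.uint8); o[:360,:480]=cv2.resize(im,(480,360)); o[:300,480:800]=cr[:, :320] if cr.shape[1]>=320 else np.pad(cr,((0,0),(0,320-cr.shape[1]),(0,0)))
cv2.imwrite('pics/w1.png',o); np.save('w1.npy',im)
print(proj(w,[.5955,-.295,.091])*.75)
print(w['st']['eef_pos'])
E
```

```text
clock: 4.72
eef_pos: [0.5954, -0.2923, 0.1649]
ee_rot: [0.098, 0.995, 0.001, -0.001]
force: [-0.4, -0.2, -0.5]
width: 0.0512
finger_force: 0.0
[230.90974261 188.31896715]
[ 0.595423   -0.29232432  0.16491715]
```

View pics/w1.png

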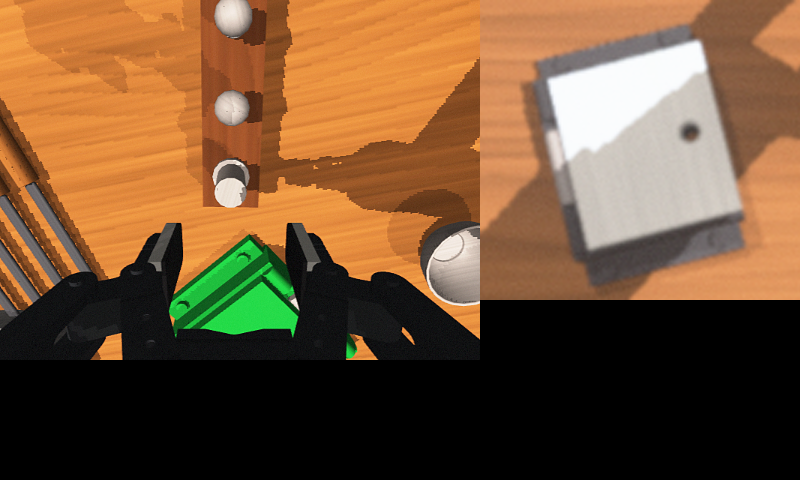

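```bash
python3 - <<'E'
from h import *
w=snap('wrist'); im=w['img']; hsv=cv2.cvtColor(im,cv2.COLOR_RGB2HSV)
m=((hsv[...,1]<45)&(hsv[...,2]>200)).astype(np.uint8); m[:, :260]=0; m[:,360:]=0; m[:205]=0; m[290:]=0
cv2.imwrite('m.png',m*255); n,l,s,c=cv2.connectedComponentsWithStats(m); print(s,c)
k=1+np.argmax(s[1:,4]); cnt=cv2.findContours((l==k).astype(np.uint8),0,1)[0][0]; ce,rad=cv2.minEnclosingCircle(cnt); print(ce,rad)
p=plane(w,*ce,.091); print(p, 'tool',totool(p,w['st']))
t=snap('top'); print('hole',plane(t,284,232.8,.052), plane(t,284,232.8,.048))
E
```

```text
[[     0      0    640    480 305719]
 [   284    213     42     33    296]
 [   286    237     40     39   1185]] [[319.57502805 239.45353086]
 [298.87162162 222.52027027]
 [305.29620253 255.72995781]]
(306.440673828125, 255.71124267578125) 20.56853675842285
[ 0.59831894 -0.29647184  0.091     ] tool [-3.50316905 -3.49430976 74.24571926]
hole [0.50316695 0.08251925 0.052     ] [0.5038031  0.08272429 0.048     ]
```

```bash
python3 -m pendant '[[[-2.5,-3,0],[0,0,0],0.6],[[-2.5,-3,40],[0,0,0],0.6],[[-2.5,-3,80],[0,0,0],0.6],[[-2.5,-3,109],[0,0,0],0.6],[[-2.5,-3,109],[0,0,0],0.6],[[-2.5,-3,109],[0,0,0],0],[[-2.5,-3,109],[0,0,0],0],[[-2.5,-3,109],[0,0,0],0],[[-2.5,-3,109],[0,0,0],0],[[-2.5,-3,109],[0,0,0],0]]' 90
python3 -m pendant '[[[0,0,0],[0,0,0],0],[[0,0,-20],[0,0,0],0],[[0,0,-40],[0,0,0],0],[[0,0,-60],[0,0,0],0],[[0,0,-90],[0,0,0],0],[[0,0,-90],[0,0,0],0],[[0,0,-90],[0,0,0],0]]'
python3 - <<'E'
from h import *
w=snap('wrist'); s=snap('scene'); o=np.hstack([cv2.resize(w['img'],(400,300)),cv2.resize(s['img'][200:480,130:503],(400,300))])
cv2.imwrite('pics/g1.png',o[:,:,::-1])
E
```

```text
clock: 6.18
eef_pos: [0.5995, -0.2973, 0.0591]
ee_rot: [0.099, 0.995, 0.0, 0.002]
force: [-0.1, 6.6, 6.3]
width: 0.0213
finger_force: 88.0
clock: 7.05
eef_pos: [0.5969, -0.2981, 0.1461]
ee_rot: [0.099, 0.995, -0.0, -0.0]
force: [-0.7, 0.6, -1.5]
width: 0.0215
finger_force: 88.6
```

View pics/g1.png

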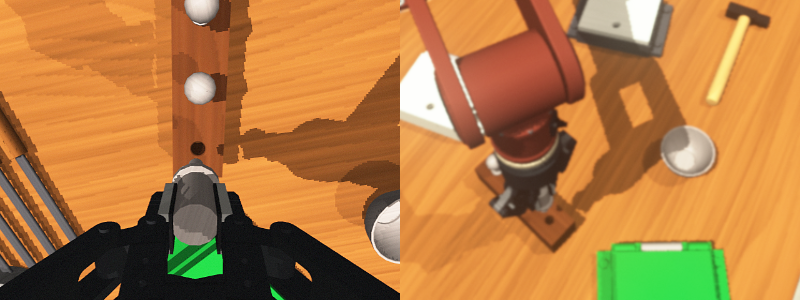

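```bash
python3 -m pendant '[[[0,0,-24],[0,0,0],0],[[15,50,-24],[0,0,0],0],[[30,100,-24],[0,0,0],0],[[45,150,-24],[0,0,0],0],[[60,200,-24],[0,0,0],0],[[75,250,-24],[0,0,0],0],[[90,300,-24],[0,0,0],0],[[106,354,-24],[0,0,0],0],[[106,354,-24],[0,0,0],0],[[106,354,-24],[0,0,0],0]]'
python3 - <<'E'
from h import *
w=snap('wrist'); s=snap('scene'); print(w['st']['eef_pos'])
h=proj(w,[.5035,.0825,.052]); print('hole predicted',h)
T=R.from_quat(w['st']['ee_rot']); tip=w['st']['eef_pos']+T.apply([0,0,.054]); hd=w['st']['eef_pos']+T.apply([0,0,.054-.086])
print('tip scene pred',proj(s,tip),'head',proj(s,hd)); np.savez('sc.npz',w=w['img'],s=s['img'])
u,v=proj(s,tip).astype(int); x0=u-65;y0=v-75
c=cv2.resize(s['img'][y0:y0+120,x0:x0+133],(399,360),interpolation=cv2.INTER_CUBIC); print('crop',x0,y0)
o=np.zeros((360,800,3),np.uint8); o[:300,:400]=cv2.resize(w['img'],(400,300)); o[:,400:799]=c
cv2.imwrite('pics/h1.png',o[:,:,::-1])
E
```

```text
clock: 8.4
eef_pos: [0.5629, 0.07, 0.1692]
ee_rot: [0.099, 0.995, -0.001, -0.001]
force: [0.8, -0.3, -1.0]
width: 0.0209
finger_force: 88.8
[0.56285205 0.06997939 0.16917851]
hole predicted [313.9909509  132.33492499]
tip scene pred [354.45692149 217.65061057] head [357.41911067 187.69178108]
crop 289 142
```

View pics/h1.png

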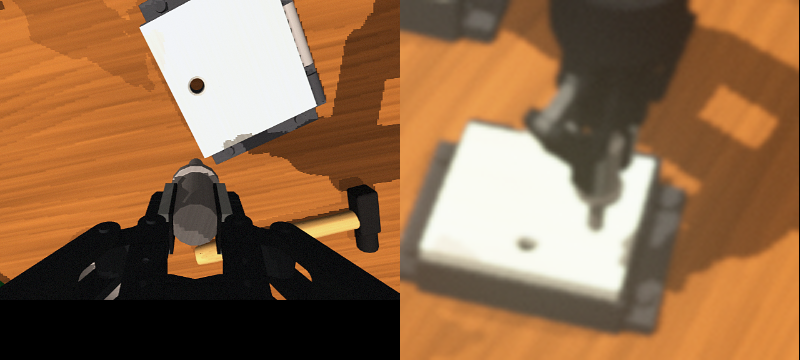

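```bash
python3 - <<'E'
from h import *
w=snap('wrist'); s=snap('scene'); st=w['st']; im=w['img']
g=cv2.cvtColor(im,cv2.COLOR_RGB2GRAY); m=(g<140).astype(np.uint8); x0,y0=295,115
n,l,ss,c=cv2.connectedComponentsWithStats(m[y0:y0+45,x0:x0+42]); k=1+np.argmax(ss[1:,4]); ce=c[k]+[x0,y0]; print(ss,ce)
hw=plane(w,*ce,.052); print('wrist hole',hw)
hs=plane(s,331.3,223,.052); print('scene hole',hs)
ts=plane(s,354.3,218,st['eef_pos'][2]-.054); print('tip by scene',ts,'tcp',st['eef_pos'])
T=R.from_quat(st['ee_rot'])
print('tip wrist pred',proj(w,st['eef_pos']+T.apply([0,0,.054]))/1.6)
print('rel wrist', totool(hw,st), 'rel scene(hole-tip) in tool xy', 1e3*T.inv().apply(hs-ts), 'top', totool([.5032,.0825,.052],st))
E
```

```text
[[   0    0   42   45 1433]
 [   9    9   25   25  457]] [316.20131291 135.61487965]
wrist hole [0.50634899 0.08256667 0.052     ]
scene hole [0.50771504 0.08008403 0.052     ]
tip by scene [0.56301892 0.0686749  0.11564216] tcp [0.56337504 0.06893563 0.16964216]
tip wrist pred [195.49614899 164.20538317]
rel wrist [ 58.48359275   2.11227937 117.69732738] rel scene(hole-tip) in tool xy [56.4064251   0.23555746 63.69671586] top [ 61.55646522   1.42089981 117.70083871]
```

```bash
python3 -m pendant '[[[29,0.6,0],[0,0,0],0],[[57.8,1.3,0],[0,0,0],0],[[57.8,1.3,0],[0,0,0],0],[[57.8,1.3,30],[0,0,0],0],[[57.8,1.3,52],[0,0,0],0],[[57.8,1.3,52],[0,0,0],0],[[57.8,1.3,56],[0,0,0],0],[[57.8,1.3,60],[0,0,0],0],[[57.8,1.3,64],[0,0,0],0],[[57.8,1.3,64],[0,0,0],0]]'
python3 - <<'E'
from h import *
s=snap('scene'); w=snap('wrist'); st=s['st']; print(st['eef_pos'],st['force'],st['wrist_torque'])
T=R.from_quat(st['ee_rot'])
c=cv2.resize(s['img'][155:275,270:403],(532,480),interpolation=cv2.INTER_CUBIC)
cv2.imwrite('pics/i1.png',np.hstack([c,w['img'][:,190:450]])[:,:,::-1])
E
```

```text
clock: 9.85
eef_pos: [0.507, 0.0829, 0.1062]
ee_rot: [0.099, 0.995, -0.0, -0.0]
force: [-0.3, -0.5, -1.1]
width: 0.0213
finger_force: 88.8
[0.50699615 0.08289714 0.10616327] [-0.33659572 -0.45649567 -1.11744309] [-0.00297932  0.04740096 -0.01774756]
```

View pics/i1.png

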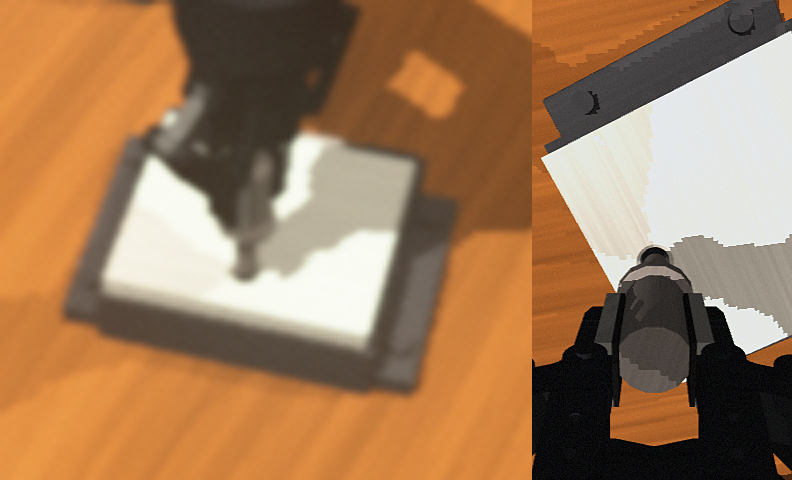

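```bash
python3 -m pendant '[[[0,0,3],[0,0,0],0],[[0,0,6],[0,0,0],0],[[0,0,9],[0,0,0],0],[[0,0,9],[0,0,0],0]]'
```

```text
clock: 10.45
eef_pos: [0.5067, 0.0828, 0.0968]
ee_rot: [0.099, 0.995, -0.0, -0.0]
force: [0.4, 0.3, -1.4]
width: 0.0214
finger_force: 88.8
```

```bash
python3 -m pendant '[[[0,0,3],[0,0,0],0],[[0,0,6],[0,0,0],0],[[0,0,9],[0,0,0],0],[[0,0,12],[0,0,0],0],[[0,0,12],[0,0,0],0]]'; python3 -m pendant '[[[0,0,3],[0,0,0],0],[[0,0,6],[0,0,0],0],[[0,0,6],[0,0,0],0]]'
```

```text
clock: 11.08
eef_pos: [0.5068, 0.0828, 0.0849]
ee_rot: [0.099, 0.995, -0.0, -0.0]
force: [0.3, -0.3, -0.9]
width: 0.0213
finger_force: 88.8
clock: 11.45
eef_pos: [0.5068, 0.0829, 0.0789]
ee_rot: [0.099, 0.995, -0.0, -0.0]
force: [0.4, 0.1, -1.7]
width: 0.0214
finger_force: 88.8
```

```bash
python3 -m pendant '[[[0,0,4],[0,0,0],0],[[0,0,8],[0,0,0],0],[[0,0,11],[0,0,0],0],[[0,0,13],[0,0,0],0],[[0,0,15],[0,0,0],0],[[0,0,15],[0,0,0],0]]';  python3 -m pendant '[[[0,0,2],[0,0,0],0],[[0,0,3],[0,0,0],0],[[0,0,3],[0,0,0],0]]'
```

```text
clock: 12.2
eef_pos: [0.5071, 0.0827, 0.0644]
ee_rot: [0.099, 0.995, -0.0, -0.0]
force: [-1.0, -0.5, 2.3]
width: 0.0211
finger_force: 89.3
clock: 12.58
eef_pos: [0.5073, 0.0825, 0.062]
ee_rot: [0.099, 0.995, -0.0, -0.0]
force: [-3.9, -2.2, 7.9]
width: 0.0213
finger_force: 89.9
```

```bash
python3 -m pendant '[[[0,0,1],[0,0,0],0],[[0,0,2],[0,0,0],0],[[0,0,2],[0,0,0],0]]' 110;  python3 -m pendant '[[[0,0,1],[0,0,0],0],[[0,0,2],[0,0,0],0],[[0,0,2],[0,0,0],0]]'
```

```text
clock: 12.95
eef_pos: [0.5074, 0.0825, 0.0619]
ee_rot: [0.099, 0.995, -0.001, -0.0]
force: [-8.4, -2.4, 18.9]
width: 0.0209
finger_force: 107.7
clock: 13.32
eef_pos: [0.5075, 0.0825, 0.0618]
ee_rot: [0.099, 0.995, -0.001, -0.001]
force: [-13.1, -2.5, 29.9]
width: 0.021
finger_force: 109.0
```

```bash
python3 -m pendant '[[[0.7,0,0],[0,0,0],0],[[1.5,0,0],[0,0,0],0],[[1.5,0,0],[0,0,0],0],[[1.5,0,0],[0,0,0],0]]'
python3 - <<'E'
from h import *
s=snap('scene'); w=snap('wrist'); st=s['st']; print(st['eef_pos'],st['force'],st['wrist_torque'])
o=np.hstack([s['img'][80:430,180:500],cv2.resize(w['img'],(467,350))])
cv2.imwrite('pics/f1.png',o[:,:,::-1])
E
```

```text
clock: 13.82
eef_pos: [0.5075, 0.0825, 0.0618]
ee_rot: [0.099, 0.995, -0.001, 0.001]
force: [-10.0, -3.3, 25.8]
width: 0.0214
finger_force: 108.6
[0.50746893 0.08253685 0.06183354] [-10.01479321  -3.25439716  25.75839334] [-0.83128223  1.74001328 -0.08177539]
```

View pics/f1.png

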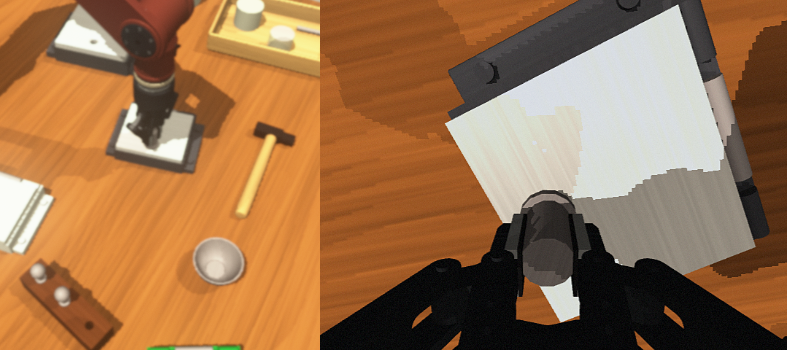

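```bash
python3 -c "
from rig import r
print(r.sign_off())"
```

```text
the job is handed in; nothing more can be done
None
```

I folded the cover shut, pushed the locating pin home and handed the job in at about 14 s with the pin still held down at about 26 N. The tool height puts the tip at about 8 mm, its fully-home height, and the last pictures showed the cover shut and the punches, mallet and bowl undisturbed.

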